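Check-weigh a press blade on a beam comparator

TASK

With the beam scale still locked, take the steel press blade out of its wooden rack and stand it, long edge down and centred, fully home in the slotted holder on the beam, and let go of it. Then ease the black-knobbed arrest lever all the way over to free the beam, wait until the blade's end of the beam has sunk and come to rest, and ease the lever all the way back to lock the beam level again with the blade still in its holder. Leave the loose jug lid beside the scale where it lies.

Things in the scene. Friction and masses are not known exactly. Their poses are not given: they have to be found in the camera images.
- balance: beam scale, green base 235 x 260 x 30 mm (x from -165 to +70 mm), fixed. Origin on the bench under the beam's pivot; x points away from the lever and the robot, y along the beam to the slotted holder, z up. Steel beam 290 mm long, 22 wide, 18 thick, pivot 135 mm up; holder at y = +125 mm, round counterweight (42 mm across, 56 high) at y = -125 mm; lever in the plane x = -135 mm.
- beam (a joint): tilt of the beam, rad: 0 level, positive = the holder's end sinks, stops at -0.09 and +0.09. Held level while the arrest lever is home; when free it is heavier on the counterweight's side with the holder empty, and on the holder's side with the blade in.
- lever (a joint): arrest lever, rad: 0 = home, beam locked (leans 0.4 rad from upright to +y of the balance, the holder's side); 0.8 = fully over, beam free (leans 0.4 rad to -y). Starts near 0. Swings in the balance's y-z plane about lever_pivot, with stops at 0 and 0.8; stays where it is left; takes 2 to 4 N at the knob, so closed fingers can push it from the side.
- lever_knob (a point): centre of the lever's black ball knob (28 mm across), 100 mm from the pivot along a steel rod 12 mm thick; 142 mm above the bench at either end of its travel, 150 mm midway.
- lever_pivot (a point): the lever's hinge, on the balance at x = -135 mm, y = 0, 50 mm above the bench; hinge axis along the balance's x.
- slot (a point): centre of the slot's floor in the holder on the beam, 148 mm above the bench when locked. Axes as the balance's when level. The slot runs along x, 70 mm long and open at both ends and on top, 12 mm wide (y), 22 mm deep, with flared lips up to 31 mm above the floor that open to about 22 mm.
- blade: plain steel plate 100 mm long (x) x 8 mm thick (y) x 70 mm high (z), about 0.44 kg, with two dark bolt marks, standing on its long edge. Origin at the centre of its underside. The same either way round.
- rack: wooden block 120 x 100 x 30 mm on the bench, fixed; origin at the centre of its underside. One slot along its x, 12 mm wide and 20 mm deep, in which the blade stands: the blade's lowest 20 mm are in the slot and 50 mm stand out.
- lid: spun aluminium jug lid, 110 mm across, 50 mm high, bystander; origin at the centre of its underside.
Not all that is in view belongs to the job. Leave any orange or yellow look-alike of the blade alone.

How it is judged (in metres and radians):
On the way, in this order (a step that is already met when the one before it is completed fails the run):
1. the blade stands fully home in the holder, let go, with the lever home and the beam locked level (x of blade in the frame of slot between -0.015 and 0.015 m and y of blade in the frame of slot between -0.006 and 0.006 m and z of blade in the frame of slot between -0.005 and 0.005 m and angle between the x axis of blade and the x axis of slot, either way round below 0.12 rad and angle between blade's own z axis and vertical below 0.35 rad and value of joint lever below 0.13 rad and value of joint beam between -0.025 and 0.025 rad and contact force between the fingers and blade below 0.5 N), for 0.2 s.
2. the lever is fully over and the beam has sunk to rest at the blade's end, nothing but the lever being touched (x of blade in the frame of slot between -0.015 and 0.015 m and y of blade in the frame of slot between -0.006 and 0.006 m and z of blade in the frame of slot between -0.005 and 0.005 m and angle between the x axis of blade and the x axis of slot, either way round below 0.12 rad and angle between blade's own z axis and vertical below 0.35 rad and value of joint lever above 0.68 rad and value of joint beam above 0.07 rad and velocity of joint beam between -0.1 and 0.1 rad/s and contact force between the fingers and beam below 0.5 N and contact force between the fingers and blade below 0.5 N), for 0.3 s.
At the end, for the whole second after the job is handed in: The lever is back home (within 0.13 rad), the beam is locked level (within 0.025 rad) and at rest, and the blade stands still on the floor of the holder's slot, long edge down (centred within 15 mm along the slot and 6 mm across it, underside within 5 mm of the slot's floor) (x of blade in the frame of slot between -0.015 and 0.015 m and y of blade in the frame of slot between -0.006 and 0.006 m and z of blade in the frame of slot between -0.005 and 0.005 m and angle between the x axis of blade and the x axis of slot, either way round below 0.12 rad and angle between blade's own z axis and vertical below 0.35 rad and value of joint lever below 0.13 rad and value of joint beam between -0.025 and 0.025 rad and linear speed of blade below 0.02 m/s and velocity of joint beam between -0.05 and 0.05 rad/s); the robot touches nothing.
It fails at once if the lever is thrown hard (faster than 5 rad/s) (velocity of joint lever above 5 rad/s or velocity of joint lever below -5 rad/s).
It fails at once if the loose jug lid is moved by more than 30 mm (distance of lid from where it was at the start of the episode above 0.03 m).
It also fails if it takes over 70 s, if anything falls off the work surface, if the arm or the gripper's body presses on something with over 40 N, if the wrist force passes 120 N, or if a joint passes its speed limit or range.

ROBOT

A 6-joint arm with a two-finger parallel gripper is mounted at the origin on the work surface. World frame = base frame: x ahead of the robot, y to its left, z up, the work surface at z = 0. Lengths are in m, angles in degrees, forces in N, time in s.
With the tool pointing down it reaches from about 0.225 to 0.725 m from the base axis. Payload 3.1 kg.
Tool frame: the origin (TCP) lies at the very end of the fingers, on their centre line; the grasp point (between the pads) lies 19 mm behind it (r.grasp_offset is the distance from the TCP to the grasp point, in m); z points along the fingers, y is the line along which they close (so a half turn about z gives the same grasp; the last joint's range is limited). The gripper opens to 85 mm and grips with 20 to 120 N. Pads are 22 mm wide; open, the fingers measure 114 mm over their backs; the gripper's body (76 mm by 85 mm) begins 54 mm behind the grasp point. The pads swing forward as they close: fully open they stand 13 mm farther back than shut.
Start: joints at [-79.916, 2.75, 5.684, 92.934, 0, 82.678], TCP at [0.157, -0.501, 0.231] pointing down, gripper open.
Joint ranges: [-166.93, 166.93], [-56.73, 111.36], [-69.38, 81.34], [-121.58, 131.49], [-85.45, 84.26], [-180, 180]. Speed limits (degrees/s): [159.86, 159.86, 180, 180, 180, 180].

INTERFACE

Orientations are given as [roll, pitch, yaw] about the fixed x, y, z axes, in that order (R = Rz(yaw) Ry(pitch) Rx(roll)).
In Python, from workcell import r gives the robot as it stands.
- The arm moves only by the shell command python3 -m jog 'ROWS' [OPENING]. ROWS is JSON, a list of rows, each a list of 2 entries, a list of its own where there are three numbers: the shift along the world's x, y, z scaled (see below), then the turn, a rotation vector about the world's x, y, z scaled (see below). In form: [[[dx, dy, dz], [ax, ay, az]], ...]. A call has 1 to 8 rows; each row is the pose to reach, as a shift and turn from the pose commanded when the call began; what a row does not reach only later rows make up. The controller multiplies each number of a shift by 15 cm and each number of a turn by 2 rad. A row lasts 1/12 s, in which the tool goes at most 41.7 mm and 7.16 degrees, less where a joint would pass 70% of its speed; a pose out of reach is approached as far as the arm can. A call with a number of a shift or a turn outside -1 to 1 is refused whole. A call with a gripper value outside its range is refused whole. OPENING is the opening, from 0 (shut) to 1 (fully open), set as the call begins (- or left out, the last holds). The fingers move at their own pace and stop on an object; the grip force is fixed at half the most. Time passes only in rows, so rows that repeat a pose let the fingers close. It gives the time, the measured TCP pose, the force, the opening and the grip force at its end, in the units of the state.
- r.sense(): the state, without advancing time (a new reading comes with each control period).
- r.capture(name): name is "scene" or "side" or "wrist"; returns a dict with "img" (384x512x3 uint8, blue, green, red), "z_map" (384x512 float32, m along the optical axis (not along the pixel's ray), 0 where there is no reading), "vfov" (degrees; the focal length in pixels is half the picture's height over the tangent of half this angle, whatever the lens; pixels are square), "cx", "cy" (the principal point, pixels), "world_from_camera" (4x4, takes a point from camera to world coordinates). Camera axes: x right, y down, z forward; pixel columns grow to the right and rows downward; lengths in m; the calibration is good to about 2 mm. A picture is of the moment at which its call begins.
- r.finish_job(): hands the job in; it is judged then, once.
The state is a dict: "t": time; "qpos": joint angles; "dq": joint speeds; "tau": joint torques, N m; "position": TCP position; "eef_rot": TCP orientation; "ft_force": force on the tool from outside, world axes, zero at the start; "ft_torque": the same for the moment, N m; "grip_width": opening from 0.0 (shut) to 1.0 (fully open); "grip_force": force on a finger pad.
Only numpy, scipy, OpenCV 4.12 (cv2) and the standard library are available. Lean on these libraries where they do the work, as an engineer would, in place of code of your own. Each camera call takes 0.05 s, during which the arm holds its last target. There are 200 camera calls.

## Working session

There is one attempt and no reset: what is moved stays moved. The work goes in short steps, Python scripts to look and compute and a shell command to move; the robot and the scene stay as the last step left them, time stands still between calls to the robot, and variables do not carry over. Pictures are saved under pics/ and viewed, at most 10 in all, crops included, and the job is handed in when it is done.

```bash
mkdir -p pics; ls; cat > h.py <<'E'
import numpy as np, cv2
from workcell import r
def cap(n):
    c=r.capture(n); h=c["img"].shape[0]; f=h/2/np.tan(np.radians(c["vfov"])/2)
    v,u=np.mgrid[:h,:c["img"].shape[1]]
    z=c["z_map"]; P=np.dstack([(u-c["cx"])/f*z,(v-c["cy"])/f*z,z])
    T=np.array(c["world_from_camera"]); c["P"]=P@T[:3,:3].T+T[:3,3]; c["f"]=f; c["T"]=T
    return c
def ray(c,u,v,h):
    d=c["T"][:3,:3]@np.array([(u-c["cx"])/c["f"],(v-c["cy"])/c["f"],1]); o=c["T"][:3,3]
    return o+d*(h-o[2])/d[2]
E
python3 - <<'E'
from h import *
a=cap("scene");b=cap("side")
cv2.imwrite("pics/a.png",a["img"]);cv2.imwrite("pics/b.png",b["img"])
np.savez("pics/a.npz",P=a["P"],img=a["img"]);np.savez("pics/b.npz",P=b["P"],img=b["img"])
for c in(a,b): print(c["T"].round(3),c["f"])
print(r.sense())
E
```

```text
pics
[[-0.4    0.585 -0.706  1.534]
 [ 0.917  0.258 -0.305  0.459]
 [ 0.004 -0.769 -0.64   0.999]
 [ 0.     0.     0.     1.   ]] 473.97561447746193
[[-0.991 -0.059  0.116  0.387]
 [-0.129  0.566 -0.814  1.108]
 [-0.017 -0.822 -0.569  0.869]
 [ 0.     0.     0.     1.   ]] 470.83848233216787
{'t': 0.1, 'qpos': array([-7.99164508e+01,  2.78807580e+00,  5.59885517e+00,  9.29339321e+01,
        1.06543688e-03,  8.26773659e+01]), 'dq': array([-0.11971213, -0.13316979,  0.18203756,  0.01940617,  0.03154291,
        0.06257511]), 'tau': array([ 2.71184952e-03, -3.39851224e+01,  3.20935714e+01,  1.58202311e-02,
       -1.22719207e-04,  6.75889851e-06]), 'position': array([ 0.15694233, -0.50040113,  0.23022425]), 'eef_rot': array([-1.79877987e+02, -1.67533417e-02,  1.74061643e+01]), 'ft_force': array([0.60117353, 0.10266049, 0.12014321]), 'ft_torque': array([ 0.0042384 , -0.06391558,  0.02443474]), 'grip_force': 0.0, 'grip_width': 1.0044120928918867}
```

View pics/a.png

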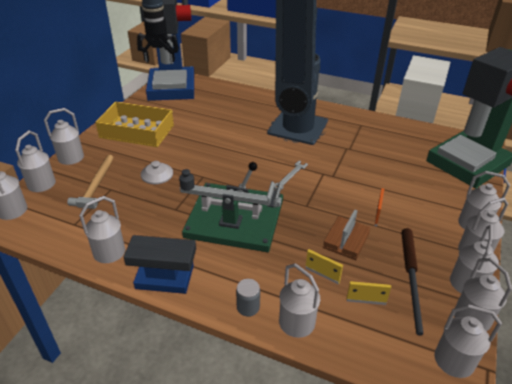

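View pics/b.png

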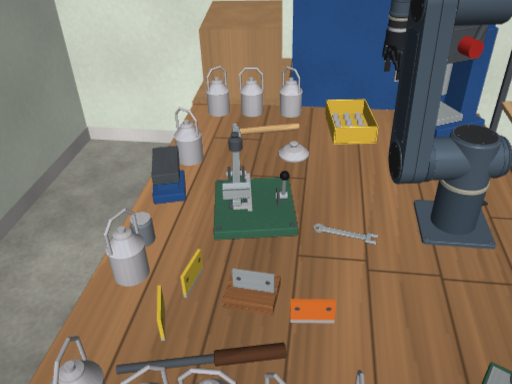

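The scene view shows the balance at about (235,215), with its holder on the right, the lever knob at (252,167), the rack and blade at (347,235), and the lid at (156,172). In the side view, the base is at (255,208), the knob at (285,175) and the rack with the blade at (250,288). The orange plate at (313,310) and the two yellow plates are decoys.

```bash
cat > m.py <<'E'
from h import *
def rect(p):
    (c,s,a)=cv2.minAreaRect(p.astype(np.float32)); return np.round(c,4),np.round(s,4),round(a,2)
for n,gb,rb,kb in(("a",(180,180,290,250),(320,200,375,260),(240,155,265,180)),("b",(205,170,305,245),(215,260,290,315),(272,165,295,200))):
    d=np.load(f"pics/{n}.npz");P=d["P"];im=d["img"];hsv=cv2.cvtColor(im,cv2.COLOR_BGR2HSV)
    def box(b): m=np.zeros(P.shape[:2],bool);m[b[1]:b[3],b[0]:b[2]]=1;return m
    H,S,V=[hsv[...,i].astype(int) for i in range(3)];Z=P[...,2]
    g=P[box(gb)&(H>60)&(H<95)&(S>90)&(abs(Z-.03)<.006)]
    print(n,"base",len(g),rect(g[:,:2]),np.median(g[:,2]))
    q=P[box(rb)&(abs(Z-.03)<.006)&(S>60)]; print("rack",len(q),rect(q[:,:2]),np.median(q[:,2]))
    q=P[box(rb)&(Z>.04)&(Z<.09)]; print("blade",len(q),rect(q[:,:2]),q[:,2].max(),q[:,2].min())
    q=P[box(kb)&(V<60)&(Z>.11)&(Z<.17)]; print("knob",len(q),q.mean(0),q.min(0),q.max(0))
    q=P[box((gb[0]-10,gb[1]-40,gb[2]+40,gb[3]))&(Z>.15)&(Z<.185)&(S<60)&(V>80)]; print("holder",len(q),rect(q[:,:2]),q[:,2].max(),q.mean(0))
E
python3 m.py
```

```text
a base 2360 (array([ 0.5802, -0.0028]), array([0.2333, 0.2556]), 10.71) 0.03004542498917062
rack 871 (array([0.5323, 0.3324]), array([0.1006, 0.1252]), 85.92) 0.029840352704990192
blade 213 (array([0.5817, 0.3174]), array([0.0321, 0.2152]), 84.46) 0.08443269484926119 0.04045099969496102
knob 56 [0.4910179  0.01547736 0.14791485] [0.48009397 0.00353167 0.13122461] [0.49778855 0.02653702 0.15718827]
holder 169 (array([0.608, 0.069]), array([0.0732, 0.1588]), 7.82) 0.1835988934740469 [0.60620734 0.12150994 0.1698507 ]
b base 2980 (array([5.757e-01, 1.000e-04]), array([0.2298, 0.2634]), 10.81) 0.02900817658526461
rack 883 (array([0.53  , 0.3354]), array([0.1016, 0.1209]), 85.86) 0.028988960095395422
blade 603 (array([0.526 , 0.3342]), array([0.0152, 0.1011]), 86.2) 0.08274992906748435 0.04019927652766764
knob 69 [0.48239814 0.02220295 0.14896828] [0.47156814 0.00669123 0.13578444] [0.49446773 0.03160023 0.15945861]
holder 431 (array([0.6168, 0.0068]), array([0.0682, 0.2798]), 8.69) 0.18291425848328247 [0.60197946 0.10851383 0.16835809]
```

```bash
python3 -m jog '[[[0.2,0.3,0.4],[0,0,0.12]],[[0.3,0.6,0.6],[0,0,0.2]],[[0.41,0.93,0.6],[0,0,0.23]],[[0.41,0.93,0.6],[0,0,0.23]],[[0.41,0.93,0.6],[0,0,0.23]]]' 1
for i in 1 2 3 4; do python3 -m jog '[[[0.41,0.93,0],[0,0,0.23]],[[0.41,0.93,0],[0,0,0.23]],[[0.41,0.93,0],[0,0,0.23]],[[0.41,0.93,0],[0,0,0.23]],[[0.41,0.93,0],[0,0,0.23]]]'; done
```

```text
t: 0.52
position: [0.2198, -0.3581, 0.3243]
eef_rot: [179.8, -0.0, 44.0]
ft_force: [1.0, -0.3, 0.0]
grip_width: 0.999
grip_force: 0.0
t: 0.93
position: [0.2812, -0.2181, 0.3216]
eef_rot: [180.0, -0.1, 70.6]
ft_force: [-0.3, -0.5, -0.5]
grip_width: 1.006
grip_force: 0.0
t: 1.35
position: [0.3427, -0.0793, 0.3208]
eef_rot: [180.0, -0.1, 96.9]
ft_force: [-1.1, 0.0, 0.6]
grip_width: 1.001
grip_force: 0.0
t: 1.77
position: [0.4047, 0.0595, 0.3198]
eef_rot: [-180.0, -0.1, 123.1]
ft_force: [-0.6, -1.4, -0.1]
grip_width: 1.0
grip_force: 0.0
t: 2.18
position: [0.4666, 0.1986, 0.3185]
eef_rot: [-179.9, -0.1, 149.3]
ft_force: [-0.4, -1.0, -0.6]
grip_width: 1.0
grip_force: 0.0
```

```bash
python3 -m jog '[[[0.41,0.9,0],[0,0,0.232]],[[0.41,0.9,0],[0,0,0.232]],[[0.41,0.9,0],[0,0,0.232]],[[0.41,0.9,-0.3],[0,0,0.232]],[[0.41,0.9,-0.5],[0,0,0.232]],[[0.41,0.9,-0.5],[0,0,0.232]]]'
python3 - <<'E'
from h import *
c=cap("wrist");cv2.imwrite("pics/c.png",c["img"]);np.savez("pics/c.npz",P=c["P"],img=c["img"]);print(c["T"].round(3),c["f"])
P=c["P"];Z=P[...,2]
for lo,hi in((.055,.075),(.075,.09)):
  q=P[(Z>lo)&(Z<hi)&(abs(P[...,0]-.529)<.08)&(abs(P[...,1]-.334)<.05)];print(len(q),cv2.minAreaRect(q[:,:2].astype(np.float32)) if len(q) else 0)
E
```

```text
t: 2.68
position: [0.52, 0.3269, 0.2293]
eef_rot: [-179.1, -1.5, 175.6]
ft_force: [-1.1, -1.3, -7.2]
grip_width: 1.0
grip_force: 0.0
[[ 0.075  0.956  0.282  0.446]
 [ 0.997 -0.067 -0.038  0.335]
 [-0.017  0.284 -0.959  0.375]
 [ 0.     0.     0.     1.   ]] 302.2444033858288
29 ((0.5250293612480164, 0.3293657898902893), (0.0072331721894443035, 0.09900946915149689), 81.15685272216797)
769 ((0.5262818932533264, 0.3332459032535553), (0.007974169217050076, 0.1001465693116188), 85.3617172241211)
```

View pics/c.png

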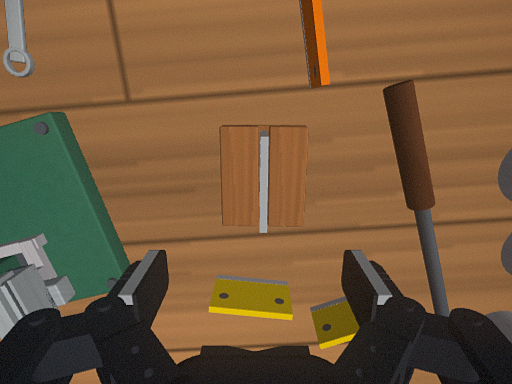

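The wrist view shows the blade edge-on at (264,182) in its rack between the pads, and the holder at the lower left around (30,260). The arm was still settling, so I'll hold and measure again.

```bash
python3 -m jog '[[[0,0,0],[0,0,0]],[[0,0,0],[0,0,0]],[[0,0,0],[0,0,0]],[[0,0,0],[0,0,0]]]'
python3 - <<'E'
from h import *
c=cap("wrist")
P=c["P"];Z=P[...,2]
q=P[(Z>.07)&(Z<.09)&(abs(P[...,0]-.529)<.08)&(abs(P[...,1]-.334)<.05)];print(len(q),cv2.minAreaRect(q[:,:2].astype(np.float32)),np.median(q[:,2]))
print({k:r.sense()[k] for k in("position","eef_rot")})
E
```

```text
t: 3.07
position: [0.5284, 0.3317, 0.2521]
eef_rot: [179.7, 0.5, 175.7]
ft_force: [-0.3, 0.2, -0.4]
grip_width: 0.996
grip_force: 0.0
678 ((0.5264344811439514, 0.33317509293556213), (0.00791645422577858, 0.10046083480119705), 85.33551025390625) 0.0815200808980856
{'position': array([0.52799343, 0.33173992, 0.25120117]), 'eef_rot': array([179.7637932 ,   0.42122284, 175.70483271])}
```

```bash
python3 -m jog '[[[-0.01,0.01,-0.25],[0,0,0]],[[-0.01,0.01,-0.5],[0,0,0]],[[-0.01,0.01,-0.75],[0,0,0]],[[-0.01,0.01,-0.95],[0,0,0]],[[-0.01,0.01,-1],[0,0,0]],[[-0.01,0.01,-1],[0,0,0]],[[-0.01,0.01,-1],[0,0,0]]]'
python3 -m jog '[[[0,0,-0.15],[0,0,0]],[[0,0,-0.28],[0,0,0]],[[0,0,-0.35],[0,0,0]],[[0,0,-0.35],[0,0,0]],[[0,0,-0.35],[0,0,0]],[[0,0,-0.35],[0,0,0]]]'
```

```text
t: 3.7
position: [0.5257, 0.3335, 0.0986]
eef_rot: [179.9, 0.1, 175.8]
ft_force: [1.2, 0.3, -0.5]
grip_width: 0.998
grip_force: 0.0
t: 4.2
position: [0.5261, 0.3338, 0.0464]
eef_rot: [179.9, 0.2, 175.8]
ft_force: [-0.4, -0.5, -0.8]
grip_width: 0.997
grip_force: 0.0
```

Closing the gripper on the blade.

```bash
for i in 1 2; do python3 -m jog '[[[0,0,0],[0,0,0]],[[0,0,0],[0,0,0]],[[0,0,0],[0,0,0]],[[0,0,0],[0,0,0]],[[0,0,0],[0,0,0]],[[0,0,0],[0,0,0]]]' 0; done
python3 -m jog '[[[0,0,0.1],[0,0,0]],[[0,0,0.2],[0,0,0]],[[0,0,0.4],[0,0,0]],[[0,0,0.6],[0,0,0]],[[0,0,0.8],[0,0,0]],[[0,0,1],[0,0,0]],[[0,0,1],[0,0,0]],[[0,0,1],[0,0,0]]]'
python3 -m jog '[[[0,0,0.25],[0,0,0]],[[0,0,0.5],[0,0,0]],[[0,0,0.6],[0,0,0]],[[0,0,0.6],[0,0,0]],[[0,0,0.6],[0,0,0]],[[0,0,0.6],[0,0,0]]]'
```

```text
t: 4.7
position: [0.5245, 0.333, 0.0438]
eef_rot: [-180.0, -0.0, 175.8]
ft_force: [1.2, -0.0, -0.2]
grip_width: 0.14
grip_force: 0.0
t: 5.2
position: [0.5246, 0.3332, 0.0439]
eef_rot: [180.0, 0.0, 175.8]
ft_force: [0.6, 0.9, 0.8]
grip_width: 0.084
grip_force: 59.0
t: 5.87
position: [0.5255, 0.3334, 0.1951]
eef_rot: [179.9, 0.2, 175.8]
ft_force: [-0.1, 0.8, -5.8]
grip_width: 0.086
grip_force: 58.9
t: 6.37
position: [0.5236, 0.3326, 0.2797]
eef_rot: [-179.8, -0.3, 175.8]
ft_force: [-0.6, 0.0, -4.9]
grip_width: 0.083
grip_force: 59.2
```

```bash
python3 -m jog '[[[0.1,-0.2,0],[0,0,0.06]],[[0.2,-0.45,0],[0,0,0.12]],[[0.3,-0.65,0],[0,0,0.131]],[[0.3,-0.75,0],[0,0,0.131]],[[0.3,-0.75,0],[0,0,0.131]],[[0.3,-0.75,0],[0,0,0.131]],[[0.3,-0.75,0],[0,0,0.131]],[[0.3,-0.75,0],[0,0,0.131]]]'
python3 - <<'E'
from h import *
c=cap("wrist");cv2.imwrite("pics/d.png",c["img"]);np.savez("pics/d.npz",P=c["P"],img=c["img"],T=c["T"],f=c["f"],cx=c["cx"],cy=c["cy"])
P=c["P"];Z=P[...,2]
# into balance frame
a=np.radians(10.75);R=np.array([[np.cos(a),np.sin(a)],[-np.sin(a),np.cos(a)]])
L=(P[...,:2]-[.6013,.1307])@R.T
m=(abs(L[...,0])<.06)&(abs(L[...,1])<.03)&(Z<.19)&(Z>.1)
for x0 in np.arange(-.04,.04,.01):
  s=m&(abs(L[...,0]-x0)<.005); o=np.argsort(L[s][:,1]); y=L[s][o,1];z=Z[s][o]
  b=np.arange(-.03,.03,.003); i=np.digitize(y,b)
  print(round(x0,3),[ (round(b[k-1]*1000),round(np.median(z[i==k])*1000)) for k in np.unique(i)])
g=P[(abs(Z-.03)<.005)&(c["img"][...,1].astype(int)-c["img"][...,2]>15)]
print(r.sense()["position"])
E
```

```text
t: 7.03
position: [0.5687, 0.2215, 0.2825]
eef_rot: [180.0, -0.1, -169.1]
ft_force: [0.8, -0.5, -5.0]
grip_width: 0.08
grip_force: 59.5
-0.04 [(-18, 179), (-15, 176), (-12, 166), (-9, 150), (-6, 150), (-3, 150), (0, 164), (3, 164), (6, 166), (9, 180)]
-0.03 [(-18, 180), (-15, 179), (-12, 167), (-9, 151), (-6, 150), (0, 173), (3, 177), (6, 165), (9, 180)]
-0.02 [(-18, 180), (-15, 179), (-12, 167), (-9, 151), (0, 174), (3, 176), (6, 166), (9, 180)]
-0.01 [(-18, 180), (-15, 179), (-12, 167), (-9, 151), (0, 173), (3, 176), (6, 164), (9, 147), (12, 146), (15, 141)]
0.0 [(-18, 181), (-15, 179), (-12, 167), (-9, 151), (0, 173), (3, 177), (6, 165), (9, 147), (12, 146), (15, 141)]
0.01 [(-18, 180), (-15, 179), (-12, 167), (-9, 151), (0, 173), (3, 177), (6, 165), (9, 180), (12, 146), (15, 144)]
0.02 [(-18, 180), (-15, 179), (-12, 167), (-9, 150), (0, 173), (3, 176), (6, 165), (9, 180)]
0.03 [(-18, 180), (-15, 179), (-12, 168), (-9, 151), (0, 173), (3, 176), (6, 165), (9, 180)]
[0.56883801 0.22165769 0.28292489]
```

View pics/d.png

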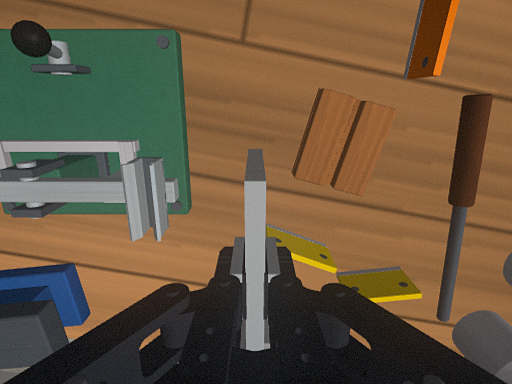

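The view shows the blade held upright between the pads at (256,250), and the holder at (145,198) with both lips visible. Next I'll fit the lips and the blade's top edge.

```bash
cat > k.py <<'E'
from h import *
import sys
def fit(P,Z,m,off=.0):
    q=P[m][:,:2].astype(np.float32);(c,s,a)=cv2.minAreaRect(q);return len(q),np.round(c,4),np.round(s,4),round(a,2),round(float(np.median(Z[m])),4)
def go(P,tcp):
    Z=P[...,2]
    a=np.radians(10.75);R=np.array([[np.cos(a),np.sin(a)],[-np.sin(a),np.cos(a)]])
    L=(P[...,:2]-[.6013,.1307])@R.T
    m=(abs(L[...,0])<.06)&(abs(L[...,1])<.035)&(Z<.186)&(Z>.174)
    for nm,k in(("left-",m&(L[...,1]<-.003)),("right+",m&(L[...,1]>-.003)),("both",m&(Z>.178))): print(nm,fit(P,Z,k),np.percentile(L[k],[1,50,99],axis=0).round(4).tolist())
    b=(np.hypot(P[...,0]-tcp[0],P[...,1]-tcp[1])<.06)&(Z>tcp[2]+.028)&(Z<tcp[2]+.045)
    t=np.radians(r.sense()["eef_rot"][2]);D=P[b][:,:2]-tcp[:2]
    q=D@np.array([[np.cos(t),np.sin(t)],[np.sin(t),-np.cos(t)]]).T
    k=abs(q[:,1])<.02
    print("blade tool x,y",np.percentile(q[k],[1,25,50,75,99],axis=0).round(4).tolist(),cv2.minAreaRect(D[k].astype(np.float32)))
if __name__=="__main__":
    go(np.load("pics/d.npz")["P"],r.sense()["position"])
E
python3 k.py
```

```text
left- (842, array([0.6006, 0.1174]), array([0.0699, 0.0096]), 11.39, 0.1782) [[-0.0377, -0.0174], [-0.0044, -0.013], [0.0314, -0.0093]]
right+ (468, array([0.5971, 0.1368]), array([0.0706, 0.0079]), 11.29, 0.1798) [[-0.038, 0.0032], [-0.0057, 0.0082], [0.0313, 0.0104]]
both (805, array([0.5991, 0.1267]), array([0.0706, 0.0284]), 11.29, 0.18) [[-0.0377, -0.0174], [-0.0057, -0.0128], [0.0315, 0.0103]]
blade tool x,y [[-0.0282, -0.016], [-0.0005, -0.0027], [0.0102, 0.0002], [0.0284, 0.0028], [0.0484, 0.016]] ((-0.008566256612539291, -0.0027054883539676666), (0.07611677050590515, 0.037330396473407745), 31.567991256713867)
```

```bash
python3 -m jog '[[[0.06,-0.2,0],[0,0,0]],[[0.12,-0.4,0],[0,0,0]],[[0.19,-0.63,0],[0,0,0]],[[0.19,-0.63,-0.1],[0,0,0]],[[0.19,-0.63,-0.2],[0,0,0]],[[0.19,-0.63,-0.25],[0,0,0]],[[0.19,-0.63,-0.25],[0,0,0]],[[0.19,-0.63,-0.25],[0,0,0]]]'
python3 -m jog '[[[0,0,0],[0,0,0]],[[0,0,0],[0,0,0]],[[0,0,0],[0,0,0]]]'
python3 - <<'E'
from h import *; import k
c=cap("wrist");cv2.imwrite("pics/e.png",c["img"]);np.savez("pics/e.npz",P=c["P"],img=c["img"])
k.go(c["P"],r.sense()["position"])
P=c["P"];Z=P[...,2]
t=r.sense()["position"]
D=P-t
# blade faces: narrow front end below fingers and its bottom
for lo,hi in((-.03,-.02),(-.02,-.01),(-.01,0),(0,.01),(.01,.02),(.02,.03),(.03,.04)):
  m=(D[...,2]>lo)&(D[...,2]<hi)&(abs(D[...,1])<.03)&(D[...,0]<-.035)&(D[...,0]>-.07)
  print(lo,m.sum(), D[m].min(0).round(4) if m.any() else 0, D[m].max(0).round(4) if m.any() else 0)
E
```

```text
t: 7.75
position: [0.5974, 0.127, 0.2457]
eef_rot: [180.0, -0.1, -169.1]
ft_force: [0.4, -0.0, -3.7]
grip_width: 0.09
grip_force: 60.0
t: 8.0
position: [0.5985, 0.1266, 0.2476]
eef_rot: [-180.0, 0.1, -169.2]
ft_force: [-0.4, 0.1, -4.3]
grip_width: 0.086
grip_force: 60.0
left- (653, array([0.5967, 0.1154]), array([0.062 , 0.0064]), 9.77, 0.1794) [[-0.0381, -0.0172], [-0.0113, -0.0141], [0.0219, -0.0105]]
right+ (631, array([0.5928, 0.1363]), array([0.0619, 0.0064]), 12.06, 0.1796) [[-0.0381, 0.0034], [-0.0121, 0.0073], [0.022, 0.0103]]
both (965, array([0.5943, 0.1258]), array([0.061 , 0.0277]), 10.59, 0.18) [[-0.038, -0.0172], [-0.0099, 0.0053], [0.0218, 0.0102]]
blade tool x,y [[-0.0284, -0.0157], [-0.0003, -0.0024], [0.0101, 0.0004], [0.0285, 0.003], [0.0484, 0.0161]] ((-0.00843590497970581, -0.0026993900537490845), (0.0760551169514656, 0.03749261423945427), 31.17861557006836)
-0.03 43 [-0.0482 -0.0126 -0.0287] [-0.0465 -0.0047 -0.0205]
-0.02 53 [-0.0483 -0.0128 -0.0197] [-0.0467 -0.005  -0.01  ]
-0.01 62 [-0.0481 -0.0127 -0.01  ] [-0.0465 -0.0051 -0.0002]
0 78 [-0.0484 -0.0127  0.0001] [-0.0466 -0.0049  0.01  ]
0.01 95 [-0.0484 -0.0126  0.01  ] [-0.0465 -0.0049  0.0198]
0.02 119 [-0.0484 -0.0127  0.0202] [-0.0466 -0.005   0.0299]
0.03 811 [-0.0486 -0.0127  0.03  ] [-0.0351 -0.0025  0.0392]
```

View pics/e.png

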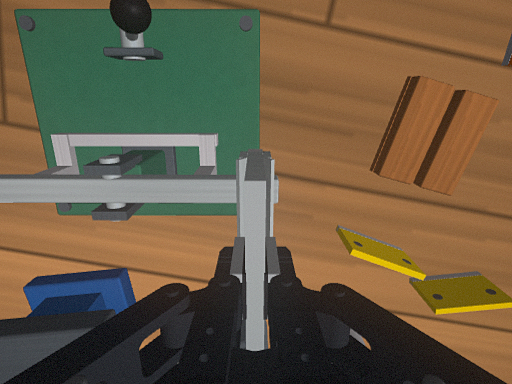

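The view shows the blade at (256,170) directly above the holder and in line with it. By the numbers it is about 1 mm off centre, so I'll lower it.

```bash
python3 -m jog '[[[-0.008,-0.003,-0.08],[0,0,0]],[[-0.008,-0.003,-0.16],[0,0,0]],[[-0.008,-0.003,-0.24],[0,0,0]],[[-0.008,-0.003,-0.3],[0,0,0]],[[-0.008,-0.003,-0.35],[0,0,0]],[[-0.008,-0.003,-0.38],[0,0,0]],[[-0.008,-0.003,-0.4],[0,0,0]],[[-0.008,-0.003,-0.4],[0,0,0]]]'
python3 -m jog '[[[0,0,-0.01],[0,0,0]],[[0,0,-0.02],[0,0,0]],[[0,0,-0.02],[0,0,0]],[[0,0,-0.02],[0,0,0]]]'
```

```text
t: 8.72
position: [0.5966, 0.1256, 0.1858]
eef_rot: [180.0, -0.0, -169.2]
ft_force: [-0.0, 0.4, -4.4]
grip_width: 0.084
grip_force: 60.1
t: 9.05
position: [0.597, 0.1256, 0.1837]
eef_rot: [-180.0, 0.0, -169.2]
ft_force: [0.9, 0.1, -3.9]
grip_width: 0.085
grip_force: 60.1
```

```bash
python3 -m jog '[[[0,0,-0.01],[0,0,0]],[[0,0,-0.01],[0,0,0]],[[0,0,-0.01],[0,0,0]]]'
python3 - <<'E'
from h import *
c=cap("side");P=c["P"];T=r.sense();print(T["ft_force"],T["position"])
t=T["position"];m=(abs(P[...,0]-t[0])<.06)&(abs(P[...,1]-t[1])<.06)&(P[...,2]>.1)
cv2.imwrite("pics/f.png",cv2.resize(c["img"][130:250,180:320],None,fx=4,fy=4,interpolation=cv2.INTER_CUBIC))
E
```

```text
t: 9.3
position: [0.5972, 0.1256, 0.1824]
eef_rot: [-180.0, 0.1, -169.2]
ft_force: [1.0, 0.6, -3.1]
grip_width: 0.087
grip_force: 60.4
[ 1.36774708  0.08552975 -2.7818435 ] [0.59724644 0.12565256 0.18250597]
```

View pics/f.png

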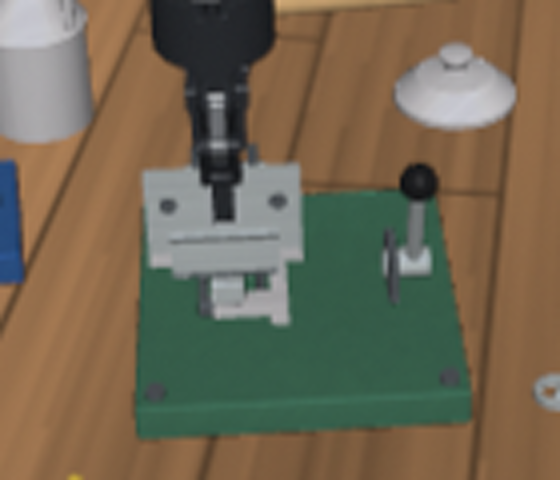

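In the side view the blade is seated between the lips around (222,215) and level. The wrist force is easing, so it is touching the floor. Releasing.

```bash
python3 -m jog '[[[0,0,0],[0,0,0]],[[0,0,0],[0,0,0]],[[0,0,0],[0,0,0]],[[0,0,0],[0,0,0]],[[0,0,0],[0,0,0]],[[0,0,0],[0,0,0]],[[0,0,0],[0,0,0]],[[0,0,0],[0,0,0]]]' 0.5
python3 -m jog '[[[0,0,0.05],[0,0,0]],[[0,0,0.15],[0,0,0]],[[0,0,0.3],[0,0,0]],[[0,0,0.5],[0,0,0]],[[0,0,0.7],[0,0,0]],[[0,0,0.85],[0,0,0]],[[0,0,0.85],[0,0,0]],[[0,0,0.85],[0,0,0]]]'
python3 - <<'E'
from h import *
c=cap("wrist");P=c["P"];Z=P[...,2];cv2.imwrite("pics/g.png",c["img"])
m=(abs(P[...,0]-.599)<.07)&(abs(P[...,1]-.127)<.025)&(Z>.205)&(Z<.235)
print(m.sum(),cv2.minAreaRect(P[m][:,:2].astype(np.float32)),np.median(Z[m]))
L=c["P"];K=P[(c["img"].max(2)<60)&(Z>.12)&(Z<.17)&(abs(P[...,0]-.485)<.04)&(abs(P[...,1]-.02)<.04)]
print("knob",len(K),K.mean(0) if len(K) else 0,K.min(0),K.max(0)); print(r.sense()["position"])
E
```

```text
t: 10.02
position: [0.5968, 0.1256, 0.1818]
eef_rot: [-180.0, -0.0, -169.2]
ft_force: [-0.6, -0.1, 0.3]
grip_width: 0.5
grip_force: 0.0
t: 10.68
position: [0.5979, 0.1257, 0.3121]
eef_rot: [-180.0, 0.3, -169.2]
ft_force: [0.1, -0.7, 0.1]
grip_width: 0.507
grip_force: 0.0
1130 ((0.5989034175872803, 0.12674488127231598), (0.10026223212480545, 0.007665286306291819), 10.750887870788574) 0.21878629932368643
knob 815 [0.48398843 0.01649369 0.15424135] [0.46994265 0.00113005 0.14090631] [0.49685474 0.02764604 0.16052481]
[0.5972355  0.1256576  0.30993435]
```

The blade is home: centre (0.599, 0.127), top at 0.219. Next I'll close the fingers and go to the +y side of the knob.

```bash
python3 -m jog '[[[-0.2,-0.1,0],[0,0,0]],[[-0.4,-0.2,0],[0,0,0]],[[-0.6,-0.3,0],[0,0,0]],[[-0.825,-0.42,0],[0,0,0]],[[-0.825,-0.42,0],[0,0,0]],[[-0.825,-0.42,0],[0,0,0]],[[-0.825,-0.42,0],[0,0,0]]]' 0
python3 -m jog '[[[0,0,-0.2],[0,0,0]],[[0,0,-0.4],[0,0,0]],[[0,0,-0.6],[0,0,0]],[[0,0,-0.6],[0,0,0]],[[0,0,-0.6],[0,0,0]],[[0,0,-0.6],[0,0,0]]]'
python3 - <<'E'
from h import *
t=r.sense()["position"];print(t)
a=np.radians(10.75);R=np.array([[np.cos(a),np.sin(a)],[-np.sin(a),np.cos(a)]])
c=cap("wrist");P=c["P"];Z=P[...,2];cv2.imwrite("pics/g.png",c["img"])
L=(P[...,:2]-[.6222,.0039])@R.T; print("tcp local",R@(t[:2]-[.6222,.0039]))
m=(c["img"].max(2)<60)&(Z>.12)&(Z<.17)&(abs(L[...,0]+.135)<.03)&(abs(L[...,1]-.035)<.03)
q=np.c_[L[m],Z[m]];print(len(q),q.min(0),q.max(0))
E
```

```text
t: 11.32
position: [0.4728, 0.0626, 0.3081]
eef_rot: [180.0, -0.1, -169.2]
ft_force: [0.0, -0.4, -0.4]
grip_width: 0.006
grip_force: 0.0
t: 11.82
position: [0.4744, 0.0629, 0.2208]
eef_rot: [-180.0, 0.1, -169.2]
ft_force: [-0.3, -0.1, 0.5]
grip_width: -0.004
grip_force: 0.0
[0.47443776 0.06286174 0.22080546]
tcp local [-0.13417129  0.0854882 ]
998 [-0.14898495  0.02335129  0.14197776] [-0.12429472  0.04988761  0.15977109]
```

View pics/g.png

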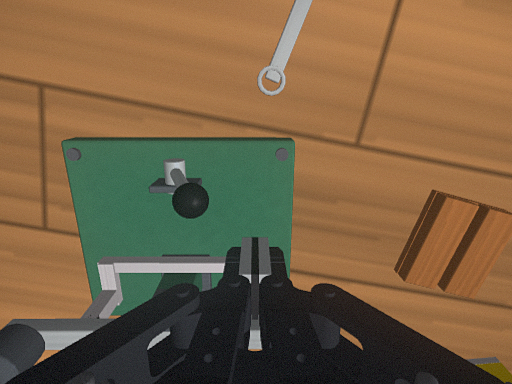

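The view shows the knob at (190,200), clear of the shut fingers at (257,260). Lowering beside it, then pushing.

```bash
python3 -m jog '[[[0,0,-0.15],[0,0,0]],[[0,0,-0.3],[0,0,0]],[[0,0,-0.45],[0,0,0]],[[0,0,-0.59],[0,0,0]],[[0,0,-0.59],[0,0,0]],[[0,0,-0.59],[0,0,0]]]' 0
python3 -m jog '[[[0.012,-0.065,0],[0,0,0]],[[0.024,-0.13,0],[0,0,0]],[[0.036,-0.19,0],[0,0,0]],[[0.047,-0.25,0],[0,0,0]],[[0.059,-0.31,0],[0,0,0]],[[0.071,-0.37,0],[0,0,0]],[[0.082,-0.43,0],[0,0,0]],[[0.094,-0.49,0],[0,0,0]]]'
python3 -m jog '[[[0.01,-0.05,0],[0,0,0]],[[0.02,-0.1,0],[0,0,0]],[[0.028,-0.14,0],[0,0,0]],[[0.028,-0.14,0],[0,0,0]],[[0.028,-0.14,0],[0,0,0]],[[0.028,-0.14,0],[0,0,0]]]'
cat > s.py <<'E'
from h import *
t=r.sense()["position"];a=np.radians(10.75);R=np.array([[np.cos(a),np.sin(a)],[-np.sin(a),np.cos(a)]])
print("tcp local",R@(t[:2]-[.6222,.0039]),t[2],r.sense()["ft_force"])
for n in("wrist","scene","side"):
    c=cap(n);P=c["P"];Z=P[...,2];L=(P[...,:2]-[.6222,.0039])@R.T
    cv2.imwrite(f"pics/s_{n}.png",c["img"])
    m=(c["img"].max(2)<60)&(Z>.12)&(Z<.165)&(abs(L[...,0]+.135)<.018)&(abs(L[...,1])<.06)
    if m.any(): q=np.c_[L[m],Z[m]];print(n,"dark",len(q),q.min(0).round(4),q.max(0).round(4))
    m=(Z>.16)&(Z<.24)&(abs(L[...,0])<.055)&(abs(L[...,1]-.125)<.02)
    if m.any(): q=np.c_[L[m],Z[m]];print(n,"blade",len(q),q.min(0).round(4),q.max(0).round(4),np.percentile(q[:,2],98).round(4))
E
python3 s.py
```

```text
t: 12.37
position: [0.4742, 0.0626, 0.1325]
eef_rot: [-180.0, 0.1, -169.2]
ft_force: [0.3, 1.1, 0.0]
grip_width: -0.001
grip_force: 0.0
t: 13.03
position: [0.4872, -0.0122, 0.1306]
eef_rot: [-180.0, -0.0, -169.2]
ft_force: [0.1, 2.3, 1.1]
grip_width: 0.001
grip_force: 1.0
t: 13.53
position: [0.4914, -0.0325, 0.1308]
eef_rot: [-179.9, -0.0, -169.2]
ft_force: [0.3, 0.3, 0.1]
grip_width: -0.004
grip_force: 0.1
tcp local [-0.13531889 -0.01134283] 0.13081258576301608 [0.25493025 0.31056179 0.08379445]
wrist dark 3347 [-0.1492 -0.0515  0.1295] [-0.1255  0.0024  0.165 ]
scene dark 94 [-0.1383 -0.0492  0.1339] [-0.1176  0.002   0.1649]
scene blade 209 [-0.0502  0.1144  0.16  ] [0.0536 0.1421 0.2107] 0.2082
side dark 30 [-0.1374 -0.0379  0.1417] [-0.1231  0.0063  0.1634]
side blade 603 [-0.0503  0.1306  0.1601] [0.0498 0.145  0.2095] 0.2064
```

```bash
python3 -m jog '[[[0.002,-0.01,0],[0,0,0]],[[0.002,-0.01,0],[0,0,0]],[[0.002,-0.01,0],[0,0,0]],[[0.002,-0.01,0],[0,0,0]],[[0.002,-0.01,0],[0,0,0]],[[0.002,-0.01,0],[0,0,0]],[[0.002,-0.01,0],[0,0,0]],[[0.002,-0.01,0],[0,0,0]]]'
python3 -m jog '[[[0,0,0],[0,0,0]],[[0,0,0],[0,0,0]],[[0,0,0],[0,0,0]],[[0,0,0],[0,0,0]],[[0,0,0],[0,0,0]],[[0,0,0],[0,0,0]],[[0,0,0],[0,0,0]],[[0,0,0],[0,0,0]]]'
python3 s.py
```

```text
t: 14.35
position: [0.4919, -0.0329, 0.1311]
eef_rot: [179.9, 0.0, -169.2]
ft_force: [-0.2, 4.1, 3.3]
grip_width: -0.005
grip_force: 2.6
t: 15.02
position: [0.4919, -0.0329, 0.1311]
eef_rot: [179.9, 0.0, -169.2]
ft_force: [0.3, 4.9, 3.9]
grip_width: -0.005
grip_force: 2.7
tcp local [-0.13488985 -0.01183783] 0.1311419085520069 [0.26683938 4.92478131 3.89466049]
wrist dark 3353 [-0.1493 -0.0516  0.1358] [-0.1236  0.0019  0.165 ]
scene dark 89 [-0.1438 -0.0497  0.1316] [-0.1192  0.002   0.1644]
scene blade 204 [-0.0518  0.114   0.1601] [0.0536 0.1419 0.2098] 0.2079
side dark 32 [-0.1377 -0.0335  0.1404] [-0.123   0.0063  0.165 ]
side blade 601 [-0.0503  0.1308  0.1602] [0.0497 0.1449 0.2074] 0.2063
```

View pics/s_scene.png

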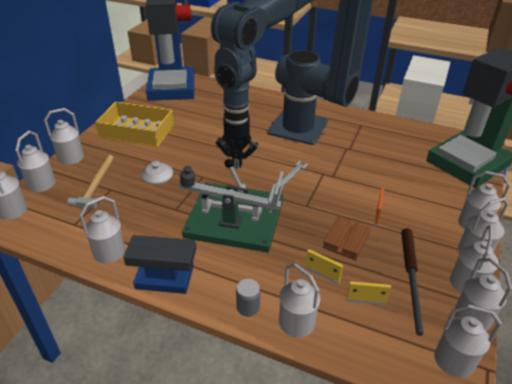

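The view shows the beam sunk at the holder's end at (275,195), the blade still in it, and the lever fully over at about (237,175). Next I'll back off, go over the knob, and come down on its other side.

```bash
python3 -m jog '[[[-0.01,0.05,0],[0,0,0]],[[-0.019,0.1,0],[0,0,0]],[[-0.019,0.1,0.1],[0,0,0]],[[-0.019,0.1,0.3],[0,0,0]],[[-0.019,0.1,0.5],[0,0,0]],[[-0.019,0.1,0.6],[0,0,0]],[[-0.019,0.1,0.6],[0,0,0]],[[-0.019,0.1,0.6],[0,0,0]]]'
python3 -m jog '[[[0.04,-0.2,0],[0,0,0]],[[0.08,-0.4,0],[0,0,0]],[[0.109,-0.58,0],[0,0,0]],[[0.109,-0.58,0],[0,0,0]],[[0.109,-0.58,0],[0,0,0]],[[0.109,-0.58,0],[0,0,0]]]'
python3 s.py
```

```text
t: 15.83
position: [0.4894, -0.0188, 0.2214]
eef_rot: [-179.9, 0.1, -169.2]
ft_force: [0.4, -0.2, -0.1]
grip_width: -0.002
grip_force: 0.0
t: 16.33
position: [0.5042, -0.1049, 0.2189]
eef_rot: [179.9, -0.2, -169.2]
ft_force: [0.2, -0.7, 0.3]
grip_width: 0.0
grip_force: 0.0
tcp local [-0.13627556 -0.08491967] 0.2189482118603556 [ 0.2048463  -0.69582448  0.33538174]
wrist dark 989 [-0.149  -0.0528  0.1404] [-0.1242 -0.0262  0.1595]
wrist blade 1096 [-0.0391  0.114   0.16  ] [0.0179 0.1286 0.1739] 0.1713
scene dark 51 [-0.1376 -0.0493  0.1322] [-0.1181 -0.0267  0.1571]
scene blade 212 [-0.0535  0.1144  0.16  ] [0.0548 0.1418 0.2086] 0.2077
side dark 57 [-0.1466 -0.0408  0.1328] [-0.1229 -0.0213  0.1559]
side blade 596 [-0.0503  0.1305  0.16  ] [0.0498 0.1449 0.2077] 0.2064
```

```bash
python3 -m jog '[[[0,0,-0.15],[0,0,0]],[[0,0,-0.3],[0,0,0]],[[0,0,-0.45],[0,0,0]],[[0,0,-0.59],[0,0,0]],[[0,0,-0.59],[0,0,0]],[[0,0,-0.59],[0,0,0]]]'
python3 -m jog '[[[-0.012,0.065,0],[0,0,0]],[[-0.024,0.13,0],[0,0,0]],[[-0.036,0.19,0],[0,0,0]],[[-0.047,0.25,0],[0,0,0]],[[-0.059,0.31,0],[0,0,0]],[[-0.071,0.37,0],[0,0,0]],[[-0.08,0.42,0],[0,0,0]],[[-0.089,0.47,0],[0,0,0]]]'
python3 -m jog '[[[-0.008,0.04,0],[0,0,0]],[[-0.016,0.08,0],[0,0,0]],[[-0.024,0.12,0],[0,0,0]],[[-0.03,0.155,0],[0,0,0]],[[-0.03,0.155,0],[0,0,0]],[[-0.03,0.155,0],[0,0,0]],[[-0.03,0.155,0],[0,0,0]]]'
python3 s.py
```

```text
t: 16.98
position: [0.5039, -0.1043, 0.1311]
eef_rot: [179.9, -0.2, -169.1]
ft_force: [0.8, -0.4, 0.5]
grip_width: -0.005
grip_force: 0.0
t: 17.65
position: [0.4932, -0.0346, 0.1345]
eef_rot: [-179.9, 0.2, -169.2]
ft_force: [0.8, -2.6, 1.3]
grip_width: -0.0
grip_force: 1.6
t: 18.23
position: [0.4862, -0.0109, 0.1315]
eef_rot: [179.9, -0.1, -169.2]
ft_force: [-0.2, -0.1, -0.4]
grip_width: 0.004
grip_force: 0.0
tcp local [-0.13634894  0.01083107] 0.13152138275154668 [-0.24053537 -0.13071744 -0.35851935]
wrist dark 3320 [-0.1495 -0.0025  0.1289] [-0.1251  0.0522  0.165 ]
scene dark 90 [-0.1393 -0.0027  0.1289] [-0.1179  0.0505  0.1634]
scene blade 297 [-0.0527  0.1105  0.1601] [0.0534 0.1386 0.2212] 0.2196
side dark 92 [-0.1475  0.0197  0.1351] [-0.122   0.0553  0.1643]
side blade 833 [-0.0502  0.117   0.1601] [0.0497 0.1427 0.2199] 0.2176
```

Beam is level again. I'll nudge the lever slightly until it meets the stop, then back away and lift.

```bash
python3 -m jog '[[[-0.003,0.013,0],[0,0,0]],[[-0.003,0.013,0],[0,0,0]],[[-0.003,0.013,0],[0,0,0]],[[-0.003,0.013,0],[0,0,0]],[[-0.003,0.013,0],[0,0,0]]]'
python3 -m jog '[[[0.01,-0.05,0],[0,0,0]],[[0.019,-0.1,0],[0,0,0]],[[0.019,-0.1,0.1],[0,0,0]],[[0.019,-0.1,0.3],[0,0,0]],[[0.019,-0.1,0.5],[0,0,0]],[[0.019,-0.1,0.7],[0,0,0]],[[0.019,-0.1,0.7],[0,0,0]],[[0.019,-0.1,0.7],[0,0,0]]]'
python3 s.py
```

```text
t: 18.8
position: [0.4868, -0.0099, 0.1322]
eef_rot: [-180.0, -0.0, -169.2]
ft_force: [-0.8, -1.3, -0.9]
grip_width: -0.002
grip_force: 0.4
t: 19.47
position: [0.4915, -0.0256, 0.24]
eef_rot: [-179.9, 0.3, -169.3]
ft_force: [-0.4, -0.4, 0.3]
grip_width: -0.001
grip_force: 0.0
tcp local [-0.13394654 -0.00458525] 0.24004640806273644 [-0.36114185 -0.4383838   0.32718902]
wrist dark 844 [-0.149   0.0253  0.1255] [-0.1242  0.0513  0.1585]
wrist blade 1350 [-0.0516  0.1119  0.16  ] [-0.0262  0.1292  0.2198] 0.2188
scene dark 53 [-0.1373  0.0265  0.1277] [-0.119   0.0512  0.156 ]
scene blade 295 [-0.0528  0.1101  0.1603] [0.0527 0.1387 0.2216] 0.2197
side dark 71 [-0.1476  0.0297  0.136 ] [-0.1222  0.0568  0.1569]
side blade 827 [-0.0502  0.1182  0.1602] [0.0497 0.1432 0.2203] 0.2178
```

View pics/s_side.png

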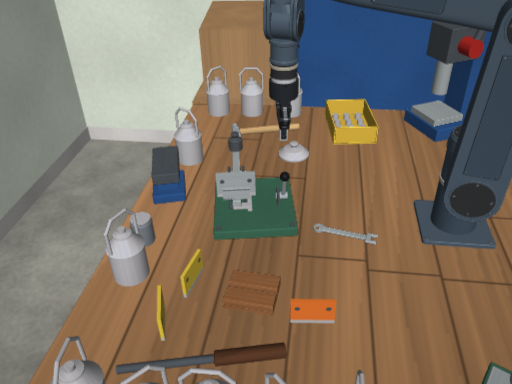

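The side view shows the blade level in the holder at (237,187), the lever home at (285,180), the lid untouched at (293,152), and the gripper clear above.

```bash
python3 -m jog '[[[0,0,0.1],[0,0,0]],[[0,0,0.1],[0,0,0]],[[0,0,0.1],[0,0,0]],[[0,0,0.1],[0,0,0]],[[0,0,0.1],[0,0,0]],[[0,0,0.1],[0,0,0]]]'
python3 -c "from workcell import r; print(r.finish_job())"
```

```text
t: 20.12
position: [0.4894, -0.0246, 0.2514]
eef_rot: [180.0, -0.1, -169.2]
ft_force: [-0.4, -0.5, -0.7]
grip_width: 0.002
grip_force: 0.0
the job is handed in; nothing more can be done
None
```

I handed the job in at about 20 s. By my last measurements the blade was home in the holder, the lever was back at its stop, the beam was level again after sinking fully, and the lid was untouched; the hand-in returned no verdict.

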